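# Hang the basket of checked boxes on the stand

### The job

Raise the folded orange handle of the small blue basket until it stands upright, with the basket still standing on the table, then carry the basket level by its handle and hang it on the red double-prong hook of the stand, the handle bar lying across both prongs behind their upturned tips. Let go and leave it hanging level and still, with the gift box still inside; leave the other things on the table where they are.

Things in the scene. Friction and masses are not known exactly. Their poses are not given: they have to be found in the camera images.
- basket: Small blue slotted plastic basket, loose, open on top, 140 (x) x 150 (y) x 90 mm high over its 7 mm thick lip, which stands out 8 mm from the walls; 0.35 to 0.6 kg. Origin: centre of its underside, z up. The handle's hinge line runs along y at x = 0, z = 85 mm, bosses out to y = +-88 mm. The folded handle's bar lies on the -x side, which faces roughly towards the robot.
- bail (a joint): Angle of the basket's U-shaped orange swing handle (bail), rad: 0 = folded level to the basket's -x side (starts at 0 to 0.12), 1.57 = upright; it stops at 1.75. About 79 mm from hinge line to bar. The hinge is stiff: the handle stays at any angle where it is left and turns with about 1 N at the bar.
- bail_mid (a point): Middle of the handle's straight bar, on its axis. Round rod 10 mm thick, 132 mm straight, along the basket's y; side arms at y = +-83 mm. Folded, it lies 79 mm from the basket's middle, 85 mm above the table, level with the lip and 4 mm outside it: too close for a finger between, but free below. Upright, it is 164 mm above the basket's underside.
- gift_mid (a point): Centre of a loose charcoal-and-tan gift box, 95 x 75 x 28 mm, 0.1 kg, lying flat inside the basket.
- stand: Fixed grey stand. Origin on the table straight below the hook's seat; x points from the prong tips back to the column. Base plate 14 mm thick, from x = -40 to 140 mm, 150 mm wide; aluminium column 36 mm wide, front face at x = 112 mm, 250 mm high; red cross plate 100 mm wide at the column, front face at x = 104 mm, top at 255 mm.
- hook_seat (a point): Where the bar's middle lies when hung: 235 mm above the table, midway between two red prongs (10 mm thick, at y = +-35 mm; axes as the stand's). Prongs reach from the column to -x; upturned tips at x = -32 mm top out 22 mm above this point; flat trough x = -18 to 16 mm, then they rise 16 mm. The bar must pass over the tips from the front (-x), then be lowered; nothing is between the prongs.
- brush: Bystander: brush lying on the table, about 200 mm long; origin under its middle.
- tape: Bystander: tan tape roll lying flat, 68 mm across, 24 mm high; origin under its centre.
- box_a: Bystander: charcoal gift box, 110 x 85 x 30 mm; origin under its centre.
- box_b: Bystander: charcoal gift box, 110 x 85 x 30 mm; origin under its centre.
- cleaner: Bystander: amber bottle, 52 mm across, 120 mm high; origin under its centre.
- pot: Bystander: white ceramic cup, 72 mm across, 80 mm high; origin under its centre.
- ruler: Bystander: steel bar rule lying flat, 160 x 30 x 6 mm; origin under its centre.
There are look-alikes about, which are no part of the job. What is shaped like the basket but pink is not meant.

How it is judged (in metres and radians):
On the way, in this order (a step that is already met when the one before it is completed fails the run):
1. the handle stands upright (within about 17 degrees) while the basket stands level on the table (value of joint bail between 1.27 and 1.87 rad and height (world z) of basket below 0.012 m and angle between basket's own z axis and vertical below 0.1 rad), for 0.2 s.
2. the handle bar lies across both prongs, behind their tips, and the stand carries the basket (x of bail_mid in the frame of hook_seat between -0.028 and 0.04 m and y of bail_mid in the frame of hook_seat between -0.045 and 0.045 m and z of bail_mid in the frame of hook_seat between -0.012 and 0.015 m and contact force between basket and stand above 2 N), for 0.2 s.
At the end, for the whole second after the job is handed in: The basket hangs on the hook: bar middle -28 to +40 mm front to back, 45 mm sideways and -12 to +15 mm in height from the seat; underside 40 mm or more above the table, within 17 degrees of level, almost still (60 mm/s, 0.6 rad/s), gift box inside, other things moved under 30 mm (all of step 2 and x of gift_mid in the frame of basket between -0.06 and 0.06 m and y of gift_mid in the frame of basket between -0.065 and 0.065 m and z of gift_mid in the frame of basket between 0 and 0.08 m and angle between basket's own z axis and vertical below 0.3 rad and height (world z) of basket above 0.04 m and linear speed of basket below 0.06 m/s and angular speed of basket below 0.6 rad/s); the robot touches nothing.
It fails at once if the basket is tipped by more than 40 degrees (angle between basket's own z axis and vertical above 0.7 rad).
It fails at once if the gift box leaves the basket (distance between gift_mid and basket above 0.13 m).
It fails at once if a bystander is moved by more than 30 mm (distance of any of brush, tape, box_a, box_b, cleaner, pot, ruler from where it was at the start of the episode above 0.03 m).
It also fails if it takes over 72 s, if anything falls off the work surface, if the arm or the gripper's body presses on something with over 40 N, if the wrist force passes 120 N, or if a joint passes its speed limit or range.

### The arm

A 6-joint arm with a two-finger parallel gripper is mounted at the origin on the work surface. World frame = base frame: x ahead of the robot, y to its left, z up, the work surface at z = 0. Lengths are in m, angles in degrees, forces in N, time in s.
With the tool pointing down it reaches from about 0.375 to 0.9 m from the base axis. Payload 3.1 kg.
Tool frame: the origin (TCP) lies on the centre line of the jaws, within the pads' length; the fingertips stand 14 mm ahead of it and the grasp point (between the pads) lies 5 mm behind it (bot.tips_ahead is the distance from the TCP to the fingertips, in m); z points along the fingers, y is the line along which they close (so a half turn about z gives the same grasp; the last joint's range is limited). The gripper opens to 87 mm and grips with 3 to 60 N. Pads are 19 mm wide; open, the fingers measure 117 mm over their backs; the gripper's body (75 mm by 190 mm) begins 51 mm behind the grasp point.
Start: joints at [-81.675, 30.224, 82.088, -0, 67.689, -10.227], TCP at [0.199, -0.592, 0.237] pointing down, gripper open.
Joint ranges: [-176.69, 176.69], [-43.24, 126.21], [12.49, 139.97], [-82, 262], [0, 151.66], [-163.58, 163.58]. Speed limits (degrees/s): [159.86, 159.86, 180, 180, 180, 180].

### API

Orientations are given as a 3x3 rotation matrix whose columns are the frame's x, y, z axes.
In Python, from rig import bot gives the robot as it stands.
- The arm moves only by the tool play_rows, never from a script. Its argument "moves" is a list that holds one entry, the list of rows, each a list of 6 numbers: the shift along the tool's x, y, z in mm, then the turn, a rotation vector about the tool's x, y, z in rad. A call has 1 to 5 rows; each row shifts and turns the commanded pose from where the row before left it, along the tool's axes as they then stand; what a row does not reach is not made up. A row lasts 1/10 s, in which the tool goes at most 50 mm and 8.59 degrees, less where a joint would pass 70% of its speed; a pose out of reach is approached as far as the arm can. A call with a gripper value outside its range is refused whole. "fingers" is the opening, from -1 (shut) to 1 (fully open), set as the call begins (left out, the last holds). The fingers move at their own pace and stop on an object; the grip force is fixed at half the most. Time passes only in rows, so rows that do not move let the fingers close. It gives the time, the measured TCP pose, the force, the opening and the grip force at its end, in the units of the state.
- bot.read_state(): the state, without advancing time (a new reading comes with each control period).
- bot.capture(name): name is "side" or "top"; returns a dict with "image" (400x640x3 uint8, blue, green, red), "fx", "fy", "cx", "cy" (pixels), "R" (3x3) and "t" (3): a world point X has camera coordinates R X + t. Camera axes: x right, y down, z forward; pixel columns grow to the right and rows downward; lengths in m; the calibration is good to about 2 mm. A picture is of the moment at which its call begins. There is no depth.
- bot.hand_in(): hands the job in; it is judged then, once.
Trained networks look in a picture, given as the dict that the camera call returned (one of the last four; its "shot" number tells which), for a name from the list of things; names that differ only in an ending like _2 or _b are one class to them, and where a whole thing is asked for, a point or a joint stands for the part that bears it (a point fixed in the world has none). Each returns a list of dicts, best first, with "confidence" (0 to 1); they miss things now and then, are a little off and sometimes report something else, mostly with a low value. They report only what shows in the picture. A call takes as long as a camera call. They do not tell look-alikes from the thing itself.
- bot.search_frame(picture, query): "centre" ([column, row] in pixels, amid what is visible of it).
- bot.silhouettes(picture, query): "pixels" (400x640 bool, what is visible of it) and "centre" ([column, row] in pixels, amid what is visible of it).
- bot.pinpoint(picture, query): "centre" ([column, row] in pixels: a listed point, or the origin of a listed thing).
The state is a dict: "time_s": time; "joint_positions": joint angles; "qvel": joint speeds; "tau": joint torques, N m; "position": TCP position; "tcp_rot": TCP orientation; "force": force on the tool from outside, world axes, zero at the start; "moment": the same for the moment, N m; "opening": opening from 0.0 (shut) to 1.0 (fully open); "grasp_force": force on a finger pad.
Only numpy, scipy, OpenCV 4.12 (cv2) and the standard library are available. Lean on these libraries where they do the work, as an engineer would, in place of code of your own. Each camera call takes 0.05 s, during which the arm holds its last target. There are 200 camera calls.

## Working session

There is one attempt and no reset: what is moved stays moved. The work goes in short steps, Python scripts to look and compute and a tool call to move; the robot and the scene stay as the last step left them, time stands still between calls to the robot, and variables do not carry over. Pictures are saved under pics/ and viewed, at most 10 in all, crops included, and the job is handed in when it is done.

Besides the shell and the picture viewer there is one more tool, called after "Emit:" as name([rows], argument=value, ...), one row to a line, values as JSON. play_rows: Moves the arm, as the interface text tells. Its arguments: {"type":"object","properties":{"moves":{"type":"array","items":{"type":"array","items":{"type":"array","items":{"type":"number"}}}},"fingers":{"type":"number"}},"required":["moves"]}

```bash
ls; mkdir -p pics; python3 - <<'E'
from rig import bot
import cv2,numpy as np
s=bot.read_state();print(s['time_s'],s['position'],np.round(s['tcp_rot'],3).tolist(),s['opening'],bot.tips_ahead)
P={n:bot.capture(n) for n in("side","top")}
for n,p in P.items():
    cv2.imwrite(f'pics/{n}0.png',p['image'])
    print(n,p['fx'],p['cx'],p['cy'],np.round(p['R'],3).tolist(),np.round(p['t'],3))
    for q in ["basket","bail_mid","gift_mid","stand","hook_seat","brush","tape","box_a","cleaner","pot","ruler"]:
        print(q,[(np.round(d['centre']).tolist(),round(d['confidence'],2)) for d in bot.pinpoint(p,q)][:4])
E
```

```text
pics
0.0 [ 0.19878172 -0.5918258   0.23558572] [[0.948, 0.318, -0.0], [0.318, -0.948, 0.002], [0.0, -0.002, -1.0]] 1.0008825488246391 0.014
side 368.47047056367325 324.16025113002945 196.7833465169251 [[-0.824, -0.566, 0.021], [-0.357, 0.49, -0.795], [0.44, -0.663, -0.606]] [0.459 0.35  0.874]
basket [([415.0, 237.0], 0.79), ([273.0, 298.0], 0.63)]
bail_mid [([292.0, 289.0], 0.6)]
gift_mid [([269.0, 287.0], 0.92)]
stand [([351.0, 207.0], 0.98)]
hook_seat [([354.0, 146.0], 0.85), ([216.0, 373.0], 0.46)]
brush [([379.0, 270.0], 0.93)]
tape [([324.0, 239.0], 0.88), ([171.0, 341.0], 0.69)]
box_a [([218.0, 374.0], 0.94), ([403.0, 189.0], 0.73)]
cleaner [([174.0, 340.0], 0.56)]
pot [([364.0, 166.0], 0.71), ([171.0, 342.0], 0.26)]
ruler [([268.0, 217.0], 0.69)]
top 446.57683099308736 317.31771131440604 196.1255581133932 [[0.125, -0.992, 0.003], [-0.972, -0.123, -0.2], [0.199, 0.022, -0.98]] [-0.054  0.566  1.562]
basket [([261.0, 196.0], 0.98), ([371.0, 267.0], 0.91), ([200.0, 195.0], 0.57)]
bail_mid [([251.0, 211.0], 0.75), ([332.0, 150.0], 0.5)]
gift_mid [([260.0, 188.0], 0.8), ([431.0, 236.0], 0.44)]
stand [([378.0, 198.0], 0.6)]
hook_seat [([390.0, 184.0], 0.83)]
brush [([321.0, 251.0], 0.96)]
tape [([326.0, 197.0], 0.74)]
box_a [([434.0, 237.0], 0.8), ([200.0, 195.0], 0.62), ([206.0, 160.0], 0.49)]
cleaner [([323.0, 248.0], 0.75), ([209.0, 159.0], 0.51)]
pot [([451.0, 189.0], 0.64), ([207.0, 160.0], 0.32)]
ruler [([330.0, 148.0], 0.79)]
```

View pics/side0.png

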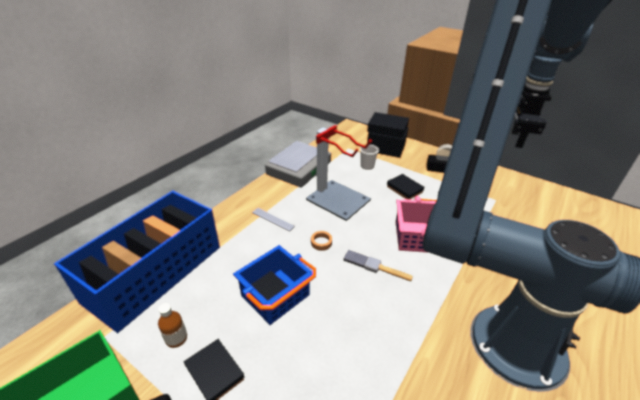

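View pics/top0.png

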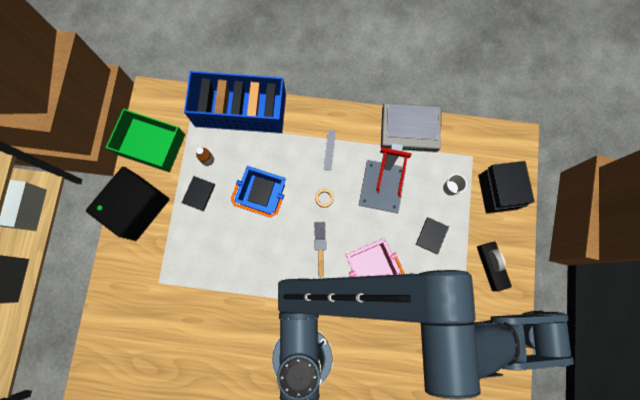

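The side view shows the blue basket near (275,285), its orange bar at its lower right edge. The stand is at (335,180) with red prongs at (345,140). In the top view the basket is at (259,190) with its bar on the robot side, and the prongs are at (392,172). Next I fit model outlines to the colour masks.

```bash
cat > h.py <<'E'
import cv2,numpy as np
from rig import bot
from scipy.optimize import minimize
def proj(p,X):
    c=np.asarray(X)@np.array(p['R']).T+np.array(p['t'])
    return np.c_[p['fx']*c[:,0]/c[:,2]+p['cx'],p['fy']*c[:,1]/c[:,2]+p['cy']]
def place(L,x,y,yaw):
    c,s=np.cos(yaw),np.sin(yaw);L=np.asarray(L,float)
    return np.c_[x+c*L[:,0]-s*L[:,1],y+s*L[:,0]+c*L[:,1],L[:,2]]
def colour(p,roi,hs):
    h=cv2.cvtColor(p['image'],cv2.COLOR_BGR2HSV);m=np.zeros(h.shape[:2],np.uint8)
    for lo,hi in hs:m|=cv2.inRange(h,(lo,110,60),(hi,255,255))
    r=np.zeros_like(m);x0,y0,x1,y1=roi;r[y0:y1,x0:x1]=m[y0:y1,x0:x1];return r
S=8
def hull(pts):
    im=np.zeros((400*S//2,640*S//2),np.uint8)
    h=cv2.convexHull(((np.asarray(pts)+.5)*S/2*16).astype(np.int32))
    cv2.fillConvexPoly(im,h,1,shift=4);return im
def maskhull(m):
    m=cv2.resize(m,None,fx=S/2,fy=S/2,interpolation=cv2.INTER_NEAREST)
    c=np.argwhere(m)[:,::-1];h=cv2.convexHull(c.astype(np.int32));im=np.zeros_like(m);cv2.fillConvexPoly(im,h,1);return im
def fit(groups,x0):
    # groups: list of (picture, maskhull, localpoints)
    def f(v):
        e=0
        for p,m,L in groups:
            k=hull(proj(p,place(L,*v[:3])));e+=1-(k&m).sum()/(k|m).sum()
        return e
    best=None
    for y in (-.4,-.2,0,.2,.4):
        v0=np.array([x0[0],x0[1],x0[2]+y])
        r=minimize(f,v0,method='Nelder-Mead',options=dict(initial_simplex=np.array([v0,v0+[.02,0,0],v0+[0,.02,0],v0+[0,0,.15]]),xatol=1e-4,fatol=1e-4,maxiter=120))
        if best is None or r.fun<best.fun:best=r
    return best.x,best.fun/len(groups)
def box(x,y,z0,z1):return [(a*x,b*y,z) for a in(-1,1) for b in(-1,1) for z in(z0,z1)]
BASK=box(.070,.075,.083,.090)+box(.062,.067,0,.0)
HOOK=[(x,y,z) for y in(-.04,.04) for x,z in((-.037,.257),(-.037,.222),(-.027,.257),(-.027,.222))]+[(.104,y,z) for y in(-.05,.05) for z in(.235,.255)]
def ray(p,u,z):
    d=np.array(p['R']).T@np.array([(u[0]-p['cx'])/p['fx'],(u[1]-p['cy'])/p['fy'],1]);o=-np.array(p['R']).T@np.array(p['t'])
    return o+d*(z-o[2])/d[2]
E
python3 - <<'E'
from h import *
s,t=bot.capture('side'),bot.capture('top')
B=[(100,130)];R=[(0,5),(170,180)];O=[(4,18)]
print(ray(t,(259,190),.085),ray(t,(390,184),.235))
ms,mt=colour(s,(225,235,330,330),B),colour(t,(222,155,295,225),B)
os_,ot=colour(s,(225,235,330,330),O),colour(t,(222,155,295,225),O)
rs,rt=colour(s,(310,120,380,165),R),colour(t,(370,140,415,210),R)
for n,m in dict(ms=ms,mt=mt,os=os_,ot=ot,rs=rs,rt=rt).items():print(n,(m>0).sum(),cv2.boundingRect(m))
b0=ray(t,(259,190),.085);h0=ray(t,(390,184),.235)
BA=box(.0,.088,.08,.09)+box(.006,.088,.08,.09)+[(-.084,y,z) for y in(-.07,.07) for z in(.085,.090)]+[(-.079,y,z) for y in(-.083,.083) for z in(.080,.090)]
print('basket all',fit([(s,maskhull(ms|os_),BASK+BA),(t,maskhull(mt|ot),BASK+BA)],[b0[0],b0[1],.1]))
print('top only',fit([(t,maskhull(mt|ot),BASK+BA)],[b0[0],b0[1],.1]))
print('side only',fit([(s,maskhull(ms|os_),BASK+BA)],[b0[0],b0[1],.1]))
print('hook',fit([(s,maskhull(rs),HOOK),(t,maskhull(rt),HOOK)],[h0[0],h0[1],0]))
print('hook t',fit([(t,maskhull(rt),HOOK)],[h0[0],h0[1],0]))
cs=cv2.resize(s['image'][230:330,220:340],None,fx=3.3,fy=3.3,interpolation=cv2.INTER_CUBIC);ct=cv2.resize(t['image'][130:230,220:340],None,fx=3.3,fy=3.3,interpolation=cv2.INTER_CUBIC)
ch=cv2.resize(t['image'][130:220,350:420],cs.shape[1::-1]);ci=cv2.resize(s['image'][120:225,295:380],cs.shape[1::-1])
cv2.imwrite('pics/c1.png',cv2.resize(np.vstack([np.hstack([cs,ct]),np.hstack([ci,ch])]),(720,600)))
E
```

```text
[0.55914661 0.22603027 0.085     ] [ 0.60182668 -0.21529554  0.235     ]
ms 2658 (234, 246, 78, 78)
mt 1061 (235, 166, 51, 48)
os 526 (247, 235, 83, 75)
ot 207 (231, 185, 51, 32)
rs 293 (316, 125, 56, 31)
rt 406 (377, 147, 35, 50)
basket all (array([ 0.56163632,  0.22311181, -0.18926674]), np.float64(0.12693109347021486))
top only (array([ 0.56226325,  0.22548543, -0.19563641]), np.float64(0.024203356847482316))
side only (array([ 0.56165111,  0.21579181, -0.12875307]), np.float64(0.19782477638750473))
hook (array([ 0.60990671, -0.2151894 , -0.07212422]), np.float64(0.06704236702860572))
hook t (array([ 0.61022335, -0.21407655, -0.08586183]), np.float64(0.04222988720052201))
```

View pics/c1.png

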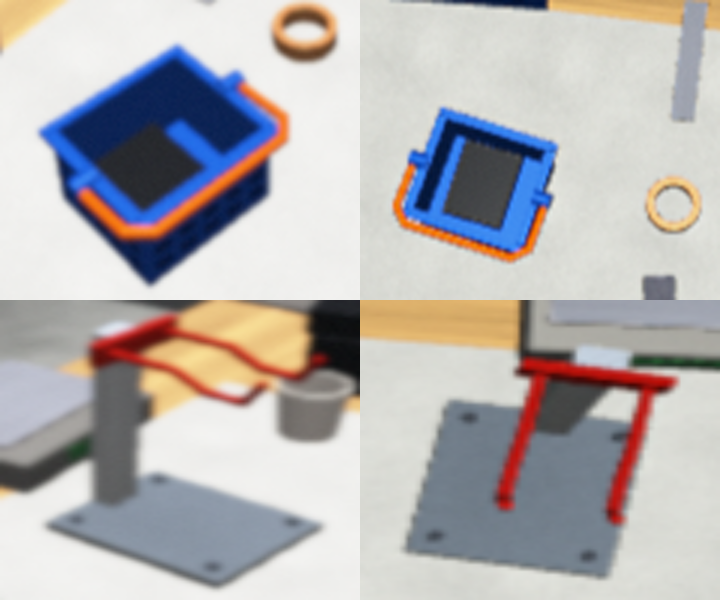

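```bash
python3 - <<'E'
from h import *
s,t=bot.capture('side'),bot.capture('top')
B=[(100,130)];R=[(0,5),(170,180)];O=[(4,18)]
ms,mt=colour(s,(225,235,330,330),B),colour(t,(222,155,295,225),B)
os_,ot=colour(s,(225,253,330,330),O),colour(t,(222,155,295,225),O)
BA=box(.006,.088,.08,.09)+[(-.084,y,z) for y in(-.066,.066) for z in(.083,.090)]+[(-.065,y,z) for y in(-.088,.088) for z in(.080,.090)]
print('all',fit([(s,maskhull(ms|os_),BASK+BA),(t,maskhull(mt|ot),BASK+BA)],[.562,.225,-.19]))
print('side',fit([(s,maskhull(ms|os_),BASK+BA)],[.562,.225,-.19]))
for n,u,l in((0,(367.5,160),(140,75)),(1,(359.1,205),(-40,75)),(2,(398.2,213.1),(-40,-75))):
    print(l,ray(t,u,.014))
# prong tips, top view, z .257
for u in ((377.9,191),(399.9,195.5)):print('tip',ray(t,u,.255))
for q in ('tape','ruler','brush','cleaner','pot'):
    d=bot.pinpoint(t,q);print(q,[ray(t,e['centre'],0)[:2].round(3).tolist() for e in d[:2]])
for i,p in enumerate((s,t)):
    im=p['image'].copy()
    for L,v in((BASK+BA,(.562,.225,-.19)),(HOOK+box(.09,.075,0,.014),None)):
        pass
E
```

```text
all (array([ 0.56193151,  0.22428537, -0.19102955]), np.float64(0.03842538170877563))
side (array([ 0.56164918,  0.22076205, -0.21803436]), np.float64(0.04060890978285203))
(140, 75) [ 0.73979891 -0.15291514  0.014     ]
(-40, 75) [ 0.56350063 -0.13970383  0.014     ]
(-40, -75) [ 0.55130609 -0.2863936   0.014     ]
tip [ 0.56919054 -0.17639981  0.255     ]
tip [ 0.56338047 -0.24717137  0.255     ]
tape [[0.575, -0.001]]
ruler [[0.752, -0.002]]
brush [[0.386, -0.029]]
cleaner [[0.669, 0.454]]
pot [[0.683, -0.484], [0.391, -0.026]]
```

```bash
cat > plan.py <<'E'
import numpy as np
from scipy.spatial.transform import Rotation as Ro
from rig import bot
def tool(yaw,tilt):  # tilt from straight down towards 'forward'(yaw), y = -left
    f=np.array([np.cos(yaw),np.sin(yaw),0]);u=np.array([0,0,1.]);c,s=np.cos(tilt),np.sin(tilt)
    z=f*s-u*c;x=f*c+u*s;return np.c_[x,np.cross(z,x),z]
def down(yaw): # pointing down, tool x along yaw
    return tool(yaw,0)
def go(wps,p=None,R=None,step=45,ang=8,dec=0):
    s=bot.read_state()
    p=np.array(s['position']) if p is None else p;R=np.array(s['tcp_rot']) if R is None else R
    for P,T in wps:
        P=np.array(P);n=max(1,int(np.ceil(max(np.linalg.norm(P-p)/step*1000,Ro.from_matrix(R.T@T).magnitude()*57.3/ang))))
        rows=[]
        for k in range(n,0,-1):
            d=R.T@(P-p)*1000/k;w=Ro.from_matrix(R.T@T).as_rotvec()/k
            d=np.round(d,dec);w=np.round(w,3)
            p=p+R@d/1000;R=R@Ro.from_rotvec(w).as_matrix();rows.append([float(f'{a:g}') for a in (*d,*w)])
        print('to',P.round(3).tolist())
        for i in range(0,n,5):print('  ',str(rows[i:i+5]).replace(' ',''))
    return p,R
BX,BY,BPSI=.562,.2245,-.191
fb=np.array([np.cos(BPSI),np.sin(BPSI),0])
def bar(th,off=0):return np.array([BX,BY,.085])-fb*.079*np.cos(th)+np.array([0,0,.079*np.sin(th)])
E
python3 - <<'E'
from plan import *
R0=np.array(bot.read_state()['tcp_rot']);T=tool(BPSI,np.pi/4)
c=bar(0)-T[:,0]*.020-T[:,2]*.004
print(c)
go([((.42,-.36,.34),R0),((.45,.0,.34),down(.0)),(c-T[:,2]*.08+[0,0,.06],T),(c-T[:,2]*.06,T)])
E
```

```text
[0.46777467 0.24271913 0.07368629]
to [0.42, -0.36, 0.34]
   [[35.0,-19.0,-13.0,0.0,0.0,0.0],[36.0,-19.0,-13.0,0.0,0.0,0.0],[35.0,-19.0,-13.0,0.0,0.0,0.0],[36.0,-19.0,-13.0,0.0,0.0,0.0],[35.0,-19.0,-13.0,0.0,0.0,0.0]]
   [[36.0,-18.0,-13.0,0.0,0.0,0.0],[35.0,-19.0,-13.0,0.0,0.0,0.0],[36.0,-18.0,-12.0,0.0,0.0,0.0]]
to [0.45, 0.0, 0.34]
   [[16.0,-37.0,-0.0,-0.0,-0.0,0.036],[14.0,-37.0,-0.0,-0.0,-0.0,0.036],[13.0,-38.0,-0.0,-0.0,-0.0,0.036],[12.0,-38.0,-0.0,-0.0,-0.0,0.036],[10.0,-39.0,-0.0,-0.0,-0.0,0.036]]
   [[9.0,-39.0,-0.0,-0.0,-0.0,0.036],[8.0,-40.0,-0.0,-0.0,-0.0,0.036],[6.0,-40.0,-0.0,-0.0,-0.0,0.036],[5.0,-39.0,-0.0,-0.0,-0.0,0.036]]
to [0.412, 0.253, 0.19]
   [[-5.0,-36.0,21.0,-0.011,0.112,0.026],[-9.0,-36.0,20.0,-0.011,0.112,0.026],[-12.0,-36.0,19.0,-0.011,0.112,0.026],[-15.0,-36.0,17.0,-0.01,0.112,0.026],[-17.0,-36.0,14.0,-0.011,0.112,0.026]]
   [[-20.0,-36.0,12.0,-0.01,0.111,0.026],[-22.0,-35.0,10.0,-0.011,0.112,0.025]]
to [0.426, 0.251, 0.116]
   [[-21.0,-0.0,31.0,0.0,-0.0,0.0],[-21.0,-0.0,31.0,0.0,-0.0,0.0]]
```

Emit:
play_rows([
  [[35, -19, -13, 0, 0, 0], [36, -19, -13, 0, 0, 0], [35, -19, -13, 0, 0, 0], [36, -19, -13, 0, 0, 0], [35, -19, -13, 0, 0, 0]],
], fingers=-1)

```text
time_s: 2.15
position: [0.3374, -0.4448, 0.3022]
tcp_rot: [[0.948, 0.318, 0.0], [0.318, -0.948, -0.0], [0.0, 0.0, -1.0]]
force: [0.4, -0.3, -0.4]
opening: 0.627
grasp_force: 0.0
```

Emit:
play_rows([
  [[36, -18, -13, 0, 0, 0], [35, -19, -13, 0, 0, 0], [36, -18, -12, 0, 0, 0]],
])

```text
time_s: 2.45
position: [0.4213, -0.3586, 0.3404]
tcp_rot: [[0.948, 0.318, 0.0], [0.318, -0.948, -0.0], [0.0, 0.001, -1.0]]
force: [0.9, -0.0, 0.8]
opening: 0.358
grasp_force: 0.0
```

Emit:
play_rows([
  [[16, -37, 0, 0, 0, 0.036], [14, -37, 0, 0, 0, 0.036], [13, -38, 0, 0, 0, 0.036], [12, -38, 0, 0, 0, 0.036], [10, -39, 0, 0, 0, 0.036]],
])

```text
time_s: 2.95
position: [0.4362, -0.1589, 0.3397]
tcp_rot: [[0.99, 0.142, 0.001], [0.142, -0.99, -0.0], [0.001, 0.0, -1.0]]
force: [0.8, 0.3, 0.9]
opening: 0.011
grasp_force: 0.0
```

Emit:
play_rows([
  [[9, -39, 0, 0, 0, 0.036], [8, -40, 0, 0, 0, 0.036], [6, -40, 0, 0, 0, 0.036], [5, -39, 0, 0, 0, 0.036]],
])

```text
time_s: 3.35
position: [0.4498, 0.0013, 0.3398]
tcp_rot: [[1.0, -0.002, 0.001], [-0.002, -1.0, -0.0], [0.001, 0.0, -1.0]]
force: [1.3, 0.3, 0.4]
opening: 0.004
grasp_force: 0.0
```

Emit:
play_rows([
  [[-5, -36, 21, -0.011, 0.112, 0.026], [-9, -36, 20, -0.011, 0.112, 0.026], [-12, -36, 19, -0.011, 0.112, 0.026], [-15, -36, 17, -0.01, 0.112, 0.026], [-17, -36, 14, -0.011, 0.112, 0.026]],
])

```text
time_s: 3.85
position: [0.4265, 0.1393, 0.2508]
tcp_rot: [[0.893, -0.13, 0.431], [-0.097, -0.99, -0.098], [0.439, 0.046, -0.897]]
force: [-0.1, -1.7, -0.1]
opening: 0.008
grasp_force: 0.0
```

Emit:
play_rows([
  [[-20, -36, 12, -0.01, 0.111, 0.026], [-22, -35, 10, -0.011, 0.112, 0.025], [0, 0, 0, 0, 0, 0]],
])

```text
time_s: 4.15
position: [0.4237, 0.159, 0.2407]
tcp_rot: [[0.856, -0.162, 0.49], [-0.107, -0.984, -0.139], [0.505, 0.067, -0.86]]
force: [-0.7, -0.2, -0.4]
opening: 0.003
grasp_force: 0.0
```

```bash
python3 - <<'E'
from plan import *
s=bot.read_state();print(np.round(s['joint_positions'],1),np.round(s['qvel'],1),s['position'],s['time_s'])
E
```

```text
[ 16.6  12.6 122.1 -41.5  24.4 150. ] [ -2.5  -0.9  -1.8   6.5   1.3 -10.3] [0.42368005 0.15897594 0.24069296] 4.15
```

```bash
cat >> plan.py <<'E'
def toolY(psi,tilt):
    f=np.array([np.cos(psi),np.sin(psi),0]);u=np.array([0,0,1.]);c,s=np.cos(tilt),np.sin(tilt)
    z=f*s-u*c;y=f*c+u*s;return np.c_[np.cross(y,z),y,z]
def hookpose(th,tilt,gap=0,past=13):
    T=toolY(BPSI,tilt);return bar(th)+T[:,1]*(.0385-gap/1000)-T[:,2]*(.014-past/1000),T
E
python3 - <<'E'
from plan import *
P,T=hookpose(0,np.pi/6,7)
print(P)
p,R=go([((.45,.18,.28),down(BPSI)),((.48,.22,.28),down(BPSI+np.pi/2))])
E
```

```text
[0.51072943 0.23441352 0.10161603]
to [0.45, 0.18, 0.28]
   [[10.0,-6.0,-6.0,0.015,-0.133,0.011],[9.0,-6.0,-7.0,0.014,-0.133,0.011],[8.0,-6.0,-8.0,0.015,-0.133,0.011],[7.0,-6.0,-9.0,0.014,-0.133,0.012]]
to [0.48, 0.22, 0.28]
   [[2.0,-4.0,-0.0,0.0,0.0,-0.131],[2.0,-3.0,-0.0,-0.0,0.0,-0.131],[3.0,-3.0,-0.0,-0.0,0.0,-0.131],[3.0,-3.0,-0.0,-0.0,0.0,-0.131],[3.0,-2.0,-0.0,-0.0,0.0,-0.131]]
   [[4.0,-2.0,-0.0,-0.0,0.0,-0.131],[4.0,-1.0,-0.0,-0.0,0.0,-0.131],[4.0,-1.0,-0.0,-0.0,0.0,-0.131],[4.0,-0.0,-0.0,-0.0,0.0,-0.131],[4.0,0.0,-0.0,-0.0,0.0,-0.131]]
   [[4.0,1.0,-0.0,-0.0,0.0,-0.13],[5.0,1.0,-1.0,-0.0,0.0,-0.131]]
```

Emit:
play_rows([
  [[10, -6, -6, 0.015, -0.133, 0.011], [9, -6, -7, 0.014, -0.133, 0.011], [8, -6, -8, 0.015, -0.133, 0.011], [7, -6, -9, 0.014, -0.133, 0.012]],
], fingers=1)

```text
time_s: 4.55
position: [0.4485, 0.1726, 0.2777]
tcp_rot: [[0.978, -0.199, 0.067], [-0.197, -0.98, -0.03], [0.071, 0.016, -0.997]]
force: [0.7, -0.9, -0.1]
opening: 0.283
grasp_force: 0.0
```

Emit:
play_rows([
  [[2, -4, 0, 0, 0, -0.131], [2, -3, 0, 0, 0, -0.131], [3, -3, 0, 0, 0, -0.131], [3, -3, 0, 0, 0, -0.131], [3, -2, 0, 0, 0, -0.131]],
])

```text
time_s: 5.05
position: [0.4609, 0.1877, 0.2766]
tcp_rot: [[0.895, 0.441, 0.07], [0.444, -0.895, -0.033], [0.048, 0.061, -0.997]]
force: [-0.5, -0.2, 1.1]
opening: 0.739
grasp_force: 0.0
```

Emit:
play_rows([
  [[4, -2, 0, 0, 0, -0.131], [4, -1, 0, 0, 0, -0.131], [4, -1, 0, 0, 0, -0.131], [4, 0, 0, 0, 0, -0.131], [4, 0, 0, 0, 0, -0.131]],
])

```text
time_s: 5.55
position: [0.4736, 0.204, 0.2769]
tcp_rot: [[0.44, 0.895, 0.07], [0.898, -0.439, -0.033], [0.001, 0.077, -0.997]]
force: [0.5, -0.6, -0.2]
opening: 0.996
grasp_force: 0.0
```

Emit:
play_rows([
  [[4, 1, 0, 0, 0, -0.13], [5, 1, 0, 0, 0, -0.131], [0, 0, 0, 0, 0, 0]],
])

```text
time_s: 5.85
position: [0.4791, 0.2116, 0.2769]
tcp_rot: [[0.2, 0.977, 0.07], [0.98, -0.198, -0.033], [-0.019, 0.075, -0.997]]
force: [-0.1, -0.3, 0.1]
opening: 1.002
grasp_force: 0.0
```

```bash
python3 - <<'E'
from plan import *
s=bot.read_state();print(np.round(s['joint_positions'],1),s['position'],s['force'])
P,T=hookpose(0,np.pi/6,7)
go([(P-T[:,2]*.09,T),(P-T[:,2]*.04,T)])
E
```

```text
[13.2 18.5 95.7 -3.1 62.4 26.1] [0.47906535 0.21162991 0.27694836] [-0.08530912 -0.27557143  0.09570749]
to [0.467, 0.243, 0.18]
   [[8.0,-6.0,24.0,-0.112,0.005,-0.001],[7.0,-9.0,23.0,-0.112,0.005,-0.001],[7.0,-12.0,22.0,-0.112,0.006,-0.001],[7.0,-14.0,20.0,-0.112,0.005,-0.002]]
to [0.491, 0.238, 0.136]
   [[0.0,0.0,25.0,-0.0,0.0,0.0],[0.0,0.0,25.0,-0.0,0.0,0.0]]
```

Emit:
play_rows([
  [[8, -6, 24, -0.112, 0.005, -0.001], [7, -9, 23, -0.112, 0.005, -0.001], [7, -12, 22, -0.112, 0.006, -0.001], [7, -14, 20, -0.112, 0.005, -0.002], [0, 0, 0, 0, 0, 0]],
])

```text
time_s: 6.35
position: [0.4667, 0.2309, 0.1915]
tcp_rot: [[0.206, 0.881, 0.427], [0.978, -0.174, -0.113], [-0.025, 0.441, -0.897]]
force: [-0.2, -0.3, -0.3]
opening: 1.0
grasp_force: 0.0
```

Emit:
play_rows([
  [[0, 0, 25, 0, 0, 0], [0, 0, 25, 0, 0, 0], [0, 0, 0, 0, 0, 0]],
])

```text
time_s: 6.65
position: [0.4934, 0.2252, 0.1483]
tcp_rot: [[0.21, 0.878, 0.431], [0.977, -0.178, -0.113], [-0.022, 0.445, -0.895]]
force: [-0.2, 0.5, -0.4]
opening: 1.002
grasp_force: 0.0
```

```bash
python3 - <<'E'
from plan import *
import cv2
s=bot.read_state();print(np.round(s['joint_positions'],1),s['position'],s['force'],np.round(s['tcp_rot'],3).tolist())
P,T=hookpose(0,np.pi/6,7)
go([(P,T)],step=10)
a=bot.capture('side')['image'][170:340,200:370];b=bot.capture('top')['image'][130:250,210:330]
cv2.imwrite('pics/d1.png',np.hstack([cv2.resize(a,(400,400),interpolation=2),cv2.resize(b,(400,400),interpolation=2)]))
E
```

```text
[ 20.7  29.  113.1 -44.5  21.6  72. ] [0.49339587 0.22515285 0.14827111] [-0.2261122   0.51043291 -0.41836049] [[0.21, 0.878, 0.431], [0.977, -0.178, -0.113], [-0.022, 0.445, -0.895]]
to [0.511, 0.234, 0.102]
   [[2.0,-1.0,8.0,-0.01,0.005,-0.001],[2.0,-1.0,8.0,-0.011,0.005,-0.001],[2.0,-1.0,8.0,-0.01,0.005,-0.001],[2.0,-2.0,8.0,-0.011,0.005,-0.002],[3.0,-2.0,8.0,-0.01,0.005,-0.001]]
   [[2.0,-1.0,8.0,-0.011,0.004,-0.002]]
```

View pics/d1.png

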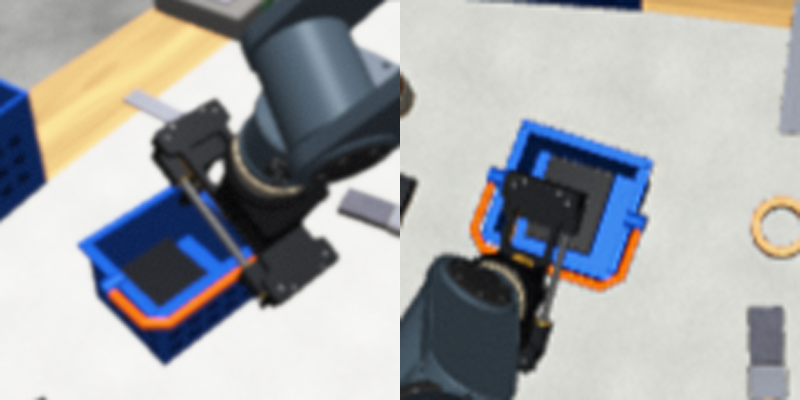

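Side crop: the gripper is tilted over the near edge of the basket, outer finger just outside the bar. The top crop agrees, so I go down.

```bash
python3 - <<'E'
from plan import *
P,T=hookpose(0,.46,7)
go([(P,T)],step=12)
E
```

```text
to [0.512, 0.234, 0.1]
   [[3.0,-1.0,10.0,0.001,0.005,-0.002],[3.0,-2.0,11.0,0.0,0.006,-0.002],[2.0,-1.0,10.0,0.001,0.005,-0.001],[2.0,-2.0,11.0,0.0,0.006,-0.002],[3.0,-1.0,10.0,0.001,0.005,-0.001]]
```

Emit:
play_rows([
  [[3, -1, 10, 0.001, 0.005, -0.002], [3, -2, 11, 0, 0.006, -0.002], [2, -1, 10, 0, 0.005, -0.001], [2, -2, 11, 0, 0.006, -0.002], [3, -1, 10, 0, 0.005, -0.001]],
])

```text
time_s: 7.25
position: [0.5112, 0.2353, 0.0998]
tcp_rot: [[0.188, 0.879, 0.438], [0.982, -0.168, -0.084], [0.0, 0.446, -0.895]]
force: [-0.0, -0.1, -0.1]
opening: 1.0
grasp_force: 0.0
```

```bash
python3 - <<'E'
from plan import *
s=bot.read_state();print(np.round(s['joint_positions'],1),s['position'],s['force'])
w=[]
# lift arc: th and tilt
for th in (0.12,.3,.5,.75,1.0,1.25,1.5):
    w.append(hookpose(th,.46*(1-max(0,th-.3)/1.2),0))
go(w,step=20)
E
```

```text
[ 20.2  35.4 112.9 -57.6  15.8  85. ] [0.51116673 0.235261   0.0997566 ] [-0.02002601 -0.071974   -0.05105482]
to [0.518, 0.233, 0.112]
   [[-1.0,12.0,-8.0,0.003,-0.001,0.002]]
to [0.521, 0.232, 0.126]
   [[0.0,9.0,-11.0,-0.0,-0.0,-0.0]]
to [0.529, 0.231, 0.138]
   [[0.0,12.0,-7.0,0.076,-0.0,-0.0]]
to [0.541, 0.229, 0.151]
   [[0.0,17.0,-7.0,0.096,-0.0,-0.0]]
to [0.557, 0.225, 0.16]
   [[0.0,18.0,-4.0,0.096,-0.0,-0.0]]
to [0.575, 0.222, 0.165]
   [[0.0,19.0,-2.0,0.096,-0.0,-0.0]]
to [0.594, 0.218, 0.165]
   [[0.0,19.0,2.0,0.096,-0.0,-0.0]]
```

Emit:
play_rows([
  [[0, 6, -4, 0, 0, 0], [0, 6, -4, 0, 0, 0], [0, 5, -5, 0, 0, 0], [0, 4, -6, 0, 0, 0], [0, 6, -4, 0.038, 0, 0]],
])

```text
time_s: 7.75
position: [0.522, 0.2324, 0.1318]
tcp_rot: [[0.186, 0.897, 0.4], [0.982, -0.169, -0.078], [-0.002, 0.407, -0.913]]
force: [-1.6, -1.3, -0.4]
opening: 0.998
grasp_force: 0.6
```

Emit:
play_rows([
  [[0, 6, -3, 0.038, 0, 0], [0, 6, -3, 0.032, 0, 0], [0, 6, -2, 0.032, 0, 0], [0, 5, -2, 0.032, 0, 0], [0, 0, 0, 0, 0, 0]],
])

```text
time_s: 8.25
position: [0.5433, 0.2293, 0.1512]
tcp_rot: [[0.189, 0.94, 0.283], [0.982, -0.181, -0.053], [0.001, 0.288, -0.958]]
force: [1.1, -0.1, -0.1]
opening: 0.995
grasp_force: 0.0
```

```bash
python3 - <<'E'
from plan import *
import cv2
s=bot.read_state();print(np.round(s['joint_positions'],1),s['position'],s['force'])
th=.75;print(hookpose(th,.46*(1-max(0,th-.3)/1.2),0)[0])
w=[]
for th in (1.0,1.25,1.5):
    w.append(hookpose(th,.46*(1-max(0,th-.3)/1.2),0))
go(w,step=10)
a=bot.capture('side')['image'][170:340,200:370];b=bot.capture('top')['image'][130:250,210:330]
cv2.imwrite('pics/d2.png',np.hstack([cv2.resize(a,(400,400),interpolation=2),cv2.resize(b,(400,400),interpolation=2)]))
E
```

```text
[ 15.7  30.6 102.1 -13.6  32.9  37.1] [0.54325438 0.22926264 0.15118228] [ 1.0572013  -0.08815849 -0.10252934]
[0.54121775 0.22851839 0.15072531]
to [0.557, 0.225, 0.16]
   [[-1.0,8.0,-2.0,0.05,-0.001,0.0],[-0.0,8.0,-3.0,0.051,-0.001,0.001]]
to [0.575, 0.222, 0.165]
   [[-0.0,9.0,-0.0,0.048,0.0,-0.0],[-0.0,10.0,-1.0,0.047,0.0,-0.0]]
to [0.594, 0.218, 0.165]
   [[-0.0,10.0,1.0,0.048,0.0,-0.0],[-0.0,9.0,-0.0,0.048,0.0,-0.0]]
```

View pics/d2.png

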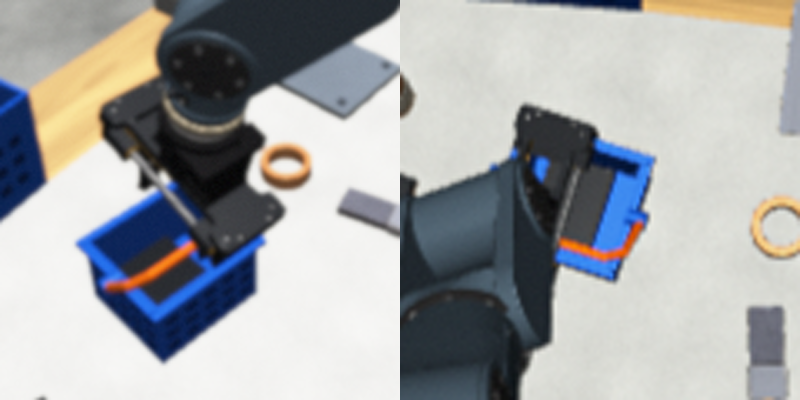

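The orange bar is about 45° up, resting on the outer finger, and the basket has not moved. I keep sweeping.

Emit:
play_rows([
  [[-1, 8, -2, 0.05, 0, 0], [0, 8, -3, 0.05, 0, 0], [0, 9, 0, 0.048, 0, 0], [0, 10, -1, 0.047, 0, 0], [0, 10, 1, 0.048, 0, 0]],
])

```text
time_s: 8.85
position: [0.5829, 0.2203, 0.1628]
tcp_rot: [[0.187, 0.981, 0.043], [0.982, -0.187, -0.009], [-0.001, 0.044, -0.999]]
force: [-0.5, -0.7, 1.2]
opening: 0.999
grasp_force: 0.5
```

Emit:
play_rows([
  [[0, 9, 0, 0.048, 0, 0], [0, 6, 3, 0, 0, 0], [0, 0, 6, 0, 0, 0], [0, 0, 0, 0, 0, 0]],
])

```text
time_s: 9.25
position: [0.5964, 0.2171, 0.1524]
tcp_rot: [[0.188, 0.982, -0.005], [0.982, -0.188, -0.001], [-0.002, -0.004, -1.0]]
force: [-0.3, -0.3, 0.1]
opening: 1.001
grasp_force: 0.0
```

```bash
python3 - <<'E'
from plan import *
import cv2
s=bot.read_state();print(np.round(s['joint_positions'],1),s['position'],s['force'],np.round(s['tcp_rot'],3).tolist())
a=bot.capture('side')['image'][170:340,200:370];b=bot.capture('top')['image'][130:250,210:330]
cv2.imwrite('pics/d3.png',np.hstack([cv2.resize(a,(400,400),interpolation=2),cv2.resize(b,(400,400),interpolation=2)]))
E
```

```text
[10.  36.7 84.7 -0.  58.8 20.8] [0.59636409 0.21714847 0.15242652] [-0.2665307  -0.33754527  0.11860869] [[0.188, 0.982, -0.005], [0.982, -0.188, -0.001], [-0.002, -0.004, -1.0]]
```

View pics/d3.png

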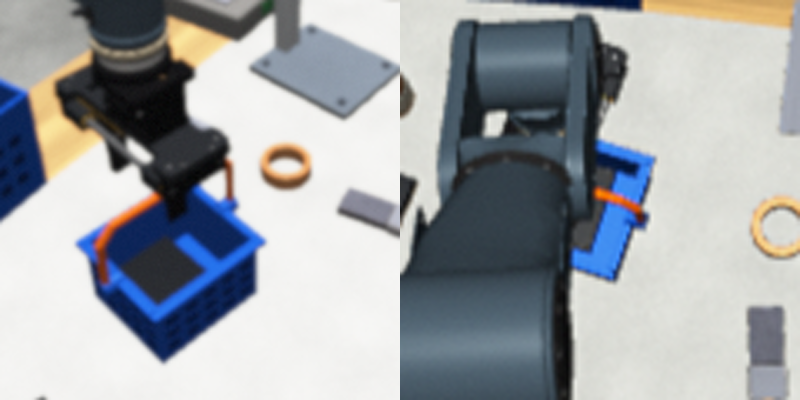

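The handle stands upright and the basket has not moved. I centre the jaws on the bar and close.

Emit:
play_rows([
  [[0, -19, -3, 0, 0, 0], [0, -19, -3, 0, 0, 0], [0, 0, 0, 0, 0, 0], [0, 0, 0, 0, 0, 0]],
])

```text
time_s: 9.75
position: [0.5612, 0.2247, 0.1606]
tcp_rot: [[0.187, 0.982, -0.0], [0.982, -0.187, -0.0], [-0.0, 0.0, -1.0]]
force: [0.5, -0.6, 0.8]
opening: 1.004
grasp_force: 0.0
```

Emit:
play_rows([
  [[0, 0, 0, 0, 0, 0], [0, 0, 0, 0, 0, 0], [0, 0, 0, 0, 0, 0], [0, 0, 0, 0, 0, 0], [0, 0, 0, 0, 0, 0]],
], fingers=-1)

```text
time_s: 10.25
position: [0.5611, 0.2242, 0.16]
tcp_rot: [[0.188, 0.982, -0.002], [0.982, -0.188, -0.0], [-0.001, -0.002, -1.0]]
force: [-0.1, -0.4, 0.1]
opening: 0.631
grasp_force: 0.0
```

Emit:
play_rows([
  [[0, 0, 0, 0, 0, 0], [0, 0, 0, 0, 0, 0], [0, 0, 0, 0, 0, 0], [0, 0, 0, 0, 0, 0], [0, 0, 0, 0, 0, 0]],
])

```text
time_s: 10.75
position: [0.561, 0.2243, 0.1601]
tcp_rot: [[0.188, 0.982, -0.002], [0.982, -0.188, -0.0], [-0.001, -0.001, -1.0]]
force: [-0.5, -0.4, -0.6]
opening: 0.171
grasp_force: 0.0
```

Emit:
play_rows([
  [[0, 0, -4, 0, 0, 0], [0, 0, -8, 0, 0, 0], [0, 0, -8, 0, 0, 0], [0, 0, -10, 0, 0, 0], [0, 0, 0, 0, 0, 0]],
])

```text
time_s: 11.25
position: [0.562, 0.2246, 0.1919]
tcp_rot: [[0.188, 0.982, 0.001], [0.982, -0.188, 0.0], [0.001, 0.001, -1.0]]
force: [0.7, -0.4, -6.6]
opening: 0.103
grasp_force: 30.0
```

```bash
cat >> plan.py <<'E'
HX,HY,HPSI=.597,-.215,-.08
fh=np.array([np.cos(HPSI),np.sin(HPSI),0])
def hk(x,z):return np.array([HX,HY,0])+fh*x+[0,0,z]
E
python3 - <<'E'
from plan import *
s=bot.read_state();R=np.array(s['tcp_rot']);p=np.array(s['position'])
print(s['force'],s['moment'])
go([(p*[1,1,0]+[0,0,.30],R),(hk(-.12,.30),toolY(HPSI,0))],step=30)
E
```

```text
[ 0.74562585 -0.39681164 -6.59687091] [-0.04271651 -0.13524457 -0.02000461]
to [0.562, 0.225, 0.3]
   [[0.0,0.0,-27.0,0.0,0.0,0.0],[0.0,0.0,-27.0,0.0,0.0,0.0],[0.0,0.0,-27.0,0.0,0.0,0.0],[0.0,0.0,-27.0,0.0,0.0,0.0]]
to [0.477, -0.205, 0.3]
   [[-29.0,-0.0,-0.0,0.0,-0.0,-0.007],[-29.0,-0.0,-0.0,0.0,-0.0,-0.007],[-29.0,-1.0,-0.0,0.0,-0.0,-0.007],[-29.0,-1.0,-0.0,0.0,-0.0,-0.007],[-29.0,-1.0,-0.0,0.0,-0.0,-0.007]]
   [[-29.0,-1.0,-0.0,0.0,-0.0,-0.007],[-29.0,-1.0,-0.0,0.0,-0.0,-0.007],[-29.0,-2.0,-0.0,0.0,-0.0,-0.008],[-29.0,-2.0,-0.0,0.0,-0.0,-0.007],[-29.0,-2.0,-0.0,0.0,-0.0,-0.008]]
   [[-30.0,-2.0,-0.0,0.0,-0.0,-0.007],[-29.0,-2.0,-0.0,0.0,-0.0,-0.008],[-29.0,-3.0,-0.0,0.0,-0.0,-0.007],[-30.0,-3.0,-0.0,0.001,-0.0,-0.008],[-29.0,-3.0,-0.0,0.0,-0.0,-0.007]]
```

Emit:
play_rows([
  [[0, 0, -15, 0, 0, 0], [0, 0, -25, 0, 0, 0], [0, 0, -30, 0, 0, 0], [0, 0, -25, 0, 0, 0], [0, 0, -13, 0, 0, 0]],
])

```text
time_s: 11.75
position: [0.5621, 0.2246, 0.3006]
tcp_rot: [[0.188, 0.982, 0.002], [0.982, -0.188, 0.0], [0.001, 0.002, -1.0]]
force: [-0.3, 0.7, -6.1]
opening: 0.102
grasp_force: 30.0
```

Emit:
play_rows([
  [[-6, 0, 0, 0, 0, 0], [-12, 0, 0, 0, 0, -0.003], [-18, 0, 0, 0, 0, -0.004], [-23, -1, 0, 0, 0, -0.006], [-26, -1, 0, 0, 0, -0.007]],
])

```text
time_s: 12.25
position: [0.5418, 0.1397, 0.2958]
tcp_rot: [[0.167, 0.986, -0.007], [0.986, -0.167, -0.001], [-0.002, -0.007, -1.0]]
force: [0.4, 0.0, -6.7]
opening: 0.101
grasp_force: 30.0
```

Emit:
play_rows([
  [[-29, -1, 0, 0, 0, -0.007], [-29, -1, 0, 0, 0, -0.007], [-29, -1, 0, 0, 0, -0.007], [-29, -1, 0, 0, 0, -0.007], [-29, -1, 0, 0, 0, -0.007]],
])

```text
time_s: 12.75
position: [0.5141, -0.003, 0.2962]
tcp_rot: [[0.134, 0.991, -0.007], [0.991, -0.134, -0.0], [-0.001, -0.007, -1.0]]
force: [0.2, 0.2, -6.3]
opening: 0.099
grasp_force: 30.0
```

Emit:
play_rows([
  [[-29, -2, 0, 0, 0, -0.007], [-29, -2, 0, 0, 0, -0.007], [-28, -2, 0, 0, 0, -0.007], [-26, -2, 0, 0, 0, -0.007], [-23, -2, 0, 0, 0, -0.007]],
])

```text
time_s: 13.25
position: [0.4878, -0.1356, 0.2964]
tcp_rot: [[0.1, 0.995, -0.006], [0.995, -0.1, 0.001], [0.0, -0.006, -1.0]]
force: [0.8, -0.1, -6.0]
opening: 0.104
grasp_force: 30.0
```

Emit:
play_rows([
  [[-18, -2, 0, 0, 0, -0.006], [-13, -2, 0, 0, 0, -0.004], [-8, -1, 0, 0, 0, 0], [-4, 0, 0, 0, 0, 0], [0, 0, 0, 0, 0, 0]],
])

```text
time_s: 13.75
position: [0.481, -0.1765, 0.2981]
tcp_rot: [[0.089, 0.996, -0.002], [0.996, -0.089, 0.0], [-0.0, -0.002, -1.0]]
force: [-0.3, -0.8, -7.0]
opening: 0.104
grasp_force: 30.0
```

```bash
python3 - <<'E'
from plan import *
from h import *
s=bot.read_state();print(np.round(s['joint_positions'],1),s['position'],s['force'],np.round(s['tcp_rot'],3).tolist())
go([(hk(-.12,.30),toolY(HPSI,0))],step=25)
S_,T_=bot.capture('side'),bot.capture('top')
a=S_['image'][90:260,280:450];b=T_['image'][120:240,330:450]
cv2.imwrite('pics/e1.png',np.hstack([cv2.resize(a,(400,400),interpolation=2),cv2.resize(b,(400,400),interpolation=2)]))
for p in (S_,T_):
  for q in ('hook_seat','bail_mid'):print(q,[(np.round(d['centre'],1).tolist(),round(d['confidence'],2)) for d in bot.pinpoint(p,q)][:3], proj(p,[hk(0,.235)] if q=='hook_seat' else [np.array(s['position'])+[0,0,.004]]).round(1))
E
```

```text
[-32.6  17.3  93.5  -0.1  69.3 -27.5] [ 0.48099376 -0.17652478  0.29809429] [-0.26922079 -0.84045684 -6.98363113] [[0.089, 0.996, -0.002], [0.996, -0.089, 0.0], [-0.0, -0.002, -1.0]]
to [0.477, -0.205, 0.3]
   [[-15.0,-1.0,-1.0,-0.001,0.0,-0.005],[-14.0,-0.0,-1.0,-0.001,0.0,-0.005]]
hook_seat [([356.4, 147.1], 0.9), ([366.8, 164.6], 0.27)] [[354.3 146.6]]
bail_mid [([384.2, 140.1], 0.79), ([349.2, 207.2], 0.56)] [[385.  143.3]]
hook_seat [([388.9, 183.1], 0.79)] [[389.8 185.4]]
bail_mid [([377.3, 199.5], 0.74), ([382.8, 288.0], 0.53), ([368.9, 221.7], 0.28)] [[377.2 215.9]]
```

View pics/e1.png

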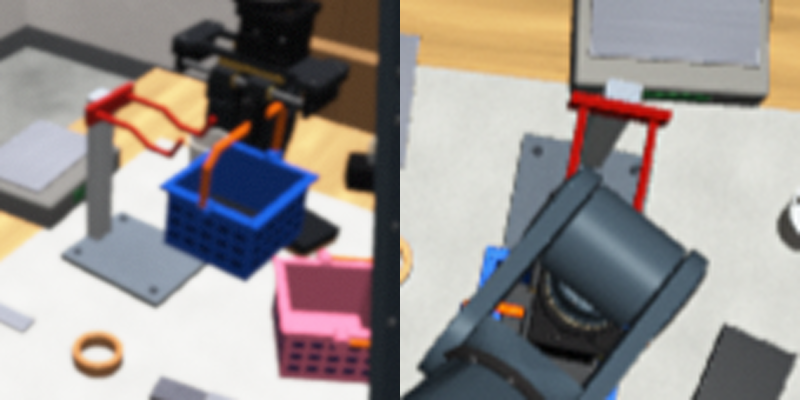

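The side crop shows the basket hanging level in the gripper at (235,200), in front of the prong tips at (180,145). The hook-seat prediction agrees with the network to about 2 px. I go forward over the tips.

Emit:
play_rows([
  [[-15, -1, 0, 0, 0, -0.005], [-14, 0, -1, 0, 0, -0.004], [0, 0, 0, 0, 0, 0], [0, 0, 0, 0, 0, 0]],
])

```text
time_s: 14.45
position: [0.4778, -0.2056, 0.2996]
tcp_rot: [[0.081, 0.997, -0.001], [0.997, -0.081, -0.0], [-0.0, -0.001, -1.0]]
force: [0.2, 0.7, -5.9]
opening: 0.104
grasp_force: 30.0
```

```bash
python3 - <<'E'
from plan import *
s=bot.read_state();print(s['position'],s['force'],np.round(s['tcp_rot'],3).tolist())
go([(hk(.002,.30),toolY(HPSI,0))],step=15)
E
```

```text
[ 0.47784846 -0.20557624  0.29956497] [ 0.20806507  0.73750034 -5.93908331] [[0.081, 0.997, -0.001], [0.997, -0.081, -0.0], [-0.0, -0.001, -1.0]]
to [0.599, -0.215, 0.3]
   [[0.0,14.0,-0.0,-0.0,0.0,-0.0],[0.0,13.0,-0.0,-0.0,0.0,-0.0],[0.0,14.0,-0.0,-0.0,0.0,-0.0],[0.0,13.0,-0.0,-0.0,0.0,-0.0],[0.0,14.0,-0.0,-0.0,0.0,-0.0]]
   [[0.0,13.0,-0.0,-0.0,0.0,-0.0],[0.0,14.0,-0.0,-0.0,0.0,-0.0],[0.0,13.0,-0.0,-0.001,0.0,-0.001],[0.0,14.0,-1.0,-0.0,0.0,-0.0]]
```

Emit:
play_rows([
  [[0, 7, 0, 0, 0, 0], [0, 13, 0, 0, 0, 0], [0, 16, 0, 0, 0, 0], [0, 16, 0, 0, 0, 0], [0, 16, 0, 0, 0, 0]],
])

```text
time_s: 14.95
position: [0.5467, -0.2101, 0.2988]
tcp_rot: [[0.08, 0.997, -0.002], [0.997, -0.08, 0.0], [0.0, -0.002, -1.0]]
force: [0.1, -0.5, -7.2]
opening: 0.102
grasp_force: 30.0
```

Emit:
play_rows([
  [[0, 16, 0, 0, 0, 0], [0, 16, 0, 0, 0, 0], [0, 13, 0, 0, 0, 0], [0, 9, 0, 0, 0, 0], [0, 0, 0, 0, 0, 0]],
])

```text
time_s: 15.45
position: [0.6013, -0.2149, 0.2988]
tcp_rot: [[0.079, 0.997, -0.0], [0.997, -0.079, -0.001], [-0.001, -0.0, -1.0]]
force: [-0.4, 0.7, -5.9]
opening: 0.1
grasp_force: 30.0
```

Emit:
play_rows([
  [[0, 0, 6, 0, 0, 0], [0, 0, 12, 0, 0, 0], [0, 0, 12, 0, 0, 0], [0, 0, 8, 0, 0, 0], [0, 0, 0, 0, 0, 0]],
])

```text
time_s: 15.95
position: [0.5978, -0.2145, 0.2589]
tcp_rot: [[0.08, 0.997, -0.006], [0.997, -0.08, 0.002], [0.001, -0.006, -1.0]]
force: [0.3, -0.4, -6.4]
opening: 0.102
grasp_force: 30.0
```

```bash
python3 - <<'E'
from plan import *
from h import *
s=bot.read_state();print(np.round(s['joint_positions'],1),s['position'],s['force'],np.round(s['tcp_rot'],3).tolist())
S_,T_=bot.capture('side'),bot.capture('top')
a=S_['image'][90:260,270:440];b=T_['image'][120:240,330:450]
cv2.imwrite('pics/e2.png',np.hstack([cv2.resize(a,(560,560),interpolation=2)]))
E
```

```text
[-29.8  29.9  78.9  -0.1  71.6 -25.1] [ 0.59779931 -0.21445522  0.25885609] [ 0.30127278 -0.38351266 -6.3833988 ] [[0.08, 0.997, -0.006], [0.997, -0.08, 0.002], [0.001, -0.006, -1.0]]
```

View pics/e2.png

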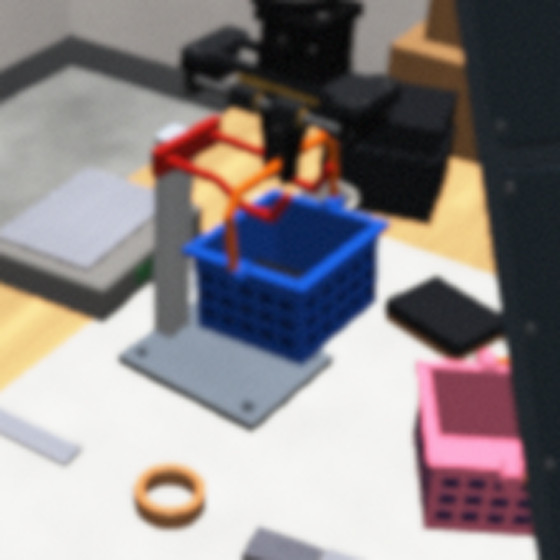

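The bar is over the trough, behind the tip at (285,200), and the basket is level. I lower it until the weight comes off.

Emit:
play_rows([
  [[0, 0, 6, 0, 0, 0], [0, 0, 6, 0, 0, 0], [0, 0, 5, 0, 0, 0], [0, 0, 3, 0, 0, 0], [0, 0, 0, 0, 0, 0]],
])

```text
time_s: 16.55
position: [0.5988, -0.2148, 0.2405]
tcp_rot: [[0.08, 0.997, -0.003], [0.997, -0.08, 0.0], [-0.0, -0.003, -1.0]]
force: [-0.6, -0.6, -6.0]
opening: 0.101
grasp_force: 30.0
```

Emit:
play_rows([
  [[0, 0, 2, 0, 0, 0], [0, 0, 2, 0, 0, 0], [0, 0, 2, 0, 0, 0], [0, 0, 0, 0, 0, 0]],
])

```text
time_s: 16.95
position: [0.599, -0.215, 0.235]
tcp_rot: [[0.08, 0.997, -0.002], [0.997, -0.08, -0.0], [-0.0, -0.002, -1.0]]
force: [0.1, 0.1, -6.8]
opening: 0.104
grasp_force: 30.0
```

Emit:
play_rows([
  [[0, 0, 1, 0, 0, 0], [0, 0, 1, 0, 0, 0], [0, 0, 1, 0, 0, 0], [0, 0, 1, 0, 0, 0], [0, 0, 0, 0, 0, 0]],
])

```text
time_s: 17.45
position: [0.5993, -0.2152, 0.2336]
tcp_rot: [[0.08, 0.997, -0.0], [0.997, -0.08, -0.001], [-0.002, -0.0, -1.0]]
force: [-4.0, 1.3, 5.5]
opening: 0.103
grasp_force: 30.0
```

Emit:
play_rows([
  [[0, 0, -1, 0, 0, 0], [0, 0, 0, 0, 0, 0], [0, 0, 0, 0, 0, 0]],
])

```text
time_s: 17.75
position: [0.5994, -0.2152, 0.2336]
tcp_rot: [[0.08, 0.997, -0.001], [0.997, -0.08, -0.001], [-0.001, -0.001, -1.0]]
force: [-2.7, 0.3, 5.7]
opening: 0.1
grasp_force: 30.0
```

Emit:
play_rows([
  [[0, 0, 0, 0, 0, 0], [0, 0, 0, 0, 0, 0], [0, 0, 0, 0, 0, 0], [0, 0, 0, 0, 0, 0], [0, 0, 0, 0, 0, 0]],
], fingers=0)

```text
time_s: 18.25
position: [0.5993, -0.2152, 0.232]
tcp_rot: [[0.08, 0.997, -0.002], [0.997, -0.08, -0.0], [-0.001, -0.002, -1.0]]
force: [-0.7, 0.3, -0.4]
opening: 0.456
grasp_force: 0.0
```

Emit:
play_rows([
  [[0, 0, -5, 0, 0, 0], [0, 0, -15, 0, 0, 0], [0, 0, -30, 0, 0, 0], [0, 0, -40, 0, 0, 0], [0, 0, -40, 0, 0, 0]],
])

```text
time_s: 18.75
position: [0.5992, -0.2149, 0.3635]
tcp_rot: [[0.08, 0.997, -0.002], [0.997, -0.08, -0.0], [-0.0, -0.002, -1.0]]
force: [0.9, 0.4, -0.6]
opening: 0.501
grasp_force: 0.0
```

Emit:
play_rows([
  [[0, 0, -15, 0, 0, 0], [0, 0, 0, 0, 0, 0], [0, 0, 0, 0, 0, 0], [0, 0, 0, 0, 0, 0], [0, 0, 0, 0, 0, 0]],
])

```text
time_s: 19.25
position: [0.5988, -0.2147, 0.3752]
tcp_rot: [[0.08, 0.997, -0.005], [0.997, -0.08, 0.001], [0.001, -0.005, -1.0]]
force: [0.4, -0.5, 0.1]
opening: 0.501
grasp_force: 0.0
```

```bash
python3 - <<'E'
from plan import *
from h import *
s=bot.read_state();print(s['position'],s['force'])
S_,T_=bot.capture('side'),bot.capture('top')
a=S_['image'][90:260,270:440];b=T_['image'][120:240,330:450]
cv2.imwrite('pics/e3.png',np.hstack([cv2.resize(a,(400,400),interpolation=2),cv2.resize(b,(400,400),interpolation=2)]))
for p in (S_,T_):
  for q in ('hook_seat','bail_mid','gift_mid'):print(q,[(np.round(d['centre'],1).tolist(),round(d['confidence'],2)) for d in bot.pinpoint(p,q)][:2])
E
```

```text
[ 0.59876467 -0.21466339  0.37521757] [ 0.3988551  -0.51488265  0.14560401]
hook_seat [([352.9, 146.3], 0.72), ([352.8, 191.8], 0.2)]
bail_mid [([353.1, 147.2], 0.55)]
gift_mid [([351.7, 183.3], 0.58)]
hook_seat []
bail_mid [([383.7, 285.0], 0.49)]
gift_mid []
```

View pics/e3.png

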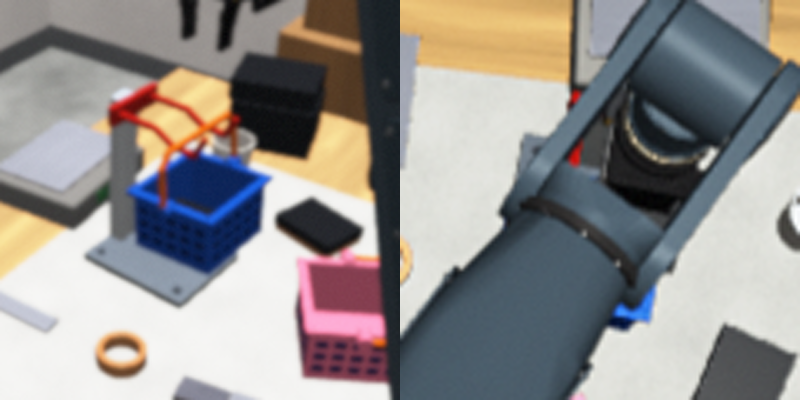

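The basket hangs level from both prongs, bar in the trough at (190,140), with the gripper clear above. I let it settle, compare two frames for motion, and hand in.

Emit:
play_rows([
  [[0, 0, 0, 0, 0, 0], [0, 0, 0, 0, 0, 0], [0, 0, 0, 0, 0, 0], [0, 0, 0, 0, 0, 0], [0, 0, 0, 0, 0, 0]],
])

```text
time_s: 20.15
position: [0.5994, -0.215, 0.3772]
tcp_rot: [[0.08, 0.997, -0.002], [0.997, -0.08, -0.0], [-0.001, -0.002, -1.0]]
force: [-0.3, -0.8, 0.2]
opening: 0.503
grasp_force: 0.0
```

Emit:
play_rows([
  [[0, 0, 0, 0, 0, 0], [0, 0, 0, 0, 0, 0], [0, 0, 0, 0, 0, 0], [0, 0, 0, 0, 0, 0], [0, 0, 0, 0, 0, 0]],
])

```text
time_s: 20.65
position: [0.5994, -0.215, 0.3772]
tcp_rot: [[0.08, 0.997, -0.002], [0.997, -0.08, -0.0], [-0.001, -0.002, -1.0]]
force: [-0.2, -0.3, -1.2]
opening: 0.502
grasp_force: 0.0
```

```bash
python3 - <<'E'
from h import *
c=[]
for i in range(4):
    m=colour(bot.capture('side'),(315,140,385,215),[(100,130)]);c.append(np.argwhere(m).mean(0).round(2))
print(c)
if np.ptp(c,axis=0).max()<.3: print(bot.hand_in())
E
```

```text
[array([178.4 , 352.89]), array([178.48, 353.57]), array([178.57, 353.75]), array([178.58, 353.72])]
```

Emit:
play_rows([
  [[0, 0, 0, 0, 0, 0], [0, 0, 0, 0, 0, 0], [0, 0, 0, 0, 0, 0], [0, 0, 0, 0, 0, 0], [0, 0, 0, 0, 0, 0]],
])

```text
time_s: 21.35
position: [0.5994, -0.215, 0.3772]
tcp_rot: [[0.08, 0.997, -0.002], [0.997, -0.08, -0.0], [-0.001, -0.002, -1.0]]
force: [0.6, 0.6, -0.8]
opening: 0.5
grasp_force: 0.0
```

Emit:
play_rows([
  [[0, 0, 0, 0, 0, 0], [0, 0, 0, 0, 0, 0], [0, 0, 0, 0, 0, 0], [0, 0, 0, 0, 0, 0], [0, 0, 0, 0, 0, 0]],
])

```text
time_s: 21.85
position: [0.5994, -0.215, 0.3772]
tcp_rot: [[0.08, 0.997, -0.002], [0.997, -0.08, -0.0], [-0.001, -0.002, -1.0]]
force: [0.5, -0.8, 0.5]
opening: 0.501
grasp_force: 0.0
```

```bash
python3 - <<'E'
from h import *
c=[]
for i in range(14):
    m=colour(bot.capture('side'),(315,140,385,215),[(100,130)]);c.append(np.argwhere(m).mean(0).round(2))
c=np.array(c);print(c.tolist())
E
```

```text
[[177.77, 351.03], [177.77, 351.01], [177.81, 351.13], [177.88, 351.38], [177.99, 351.72], [178.18, 352.22], [178.19, 352.67], [178.34, 352.8], [178.41, 352.92], [178.34, 352.85], [178.31, 352.7], [178.28, 352.41], [178.13, 352.04], [177.94, 351.72]]
```

The basket swings slightly, about ±3 mm and decaying, so I wait it out using camera calls.

```bash
python3 - <<'E'
from h import *
c=[]
for i in range(130):
    m=colour(bot.capture('side'),(315,140,385,215),[(100,130)]);c.append(np.argwhere(m).mean(0)[1])
    if i%16==15: print(bot.read_state()['time_s'],round(np.ptp(c[-16:]),2),round(np.mean(c[-16:]),2))
E
```

```text
23.35 1.21 351.98
24.15 0.38 351.95
24.95 0.09 352.05
25.75 0.07 352.03
26.55 0.06 352.05
27.35 0.08 352.06
28.15 0.1 352.05
28.95 0.06 352.05
```

Still now, so I hand in.

```bash
python3 -c "
from rig import bot
print(bot.hand_in())"
```

```text
the job is handed in; nothing more can be done
None
```

The job is handed in: the blue basket hangs level and still by its upright handle across both red prongs, and the gripper is clear. No verdict came back, and I did not recheck the gift box or the other objects closely after letting go.

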